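# Lock the screw jack's nut while a spanner holds the screw

### The job

The height of this screw jack has been set and now has to be locked without losing the setting: take the larger open-ended spanner from the mat, slide its jaw sideways onto the flats under the jack's cap with its handle lying in the forked rest, and let go, so that it holds the screw still. Then swing the locknut's lever clockwise (seen from above) until the nut is fully tight against its stop, without the screw turning along with it. Finally slide the spanner off and lay it flat back on the mat, leaving the smaller spanner, the bin, the cup and the screwdriver where they are.

Things in the scene. Friction and masses are not known exactly. Their poses are not given: they have to be found in the camera images.
- fixture: Fixed aluminium plate, 120 (x) x 300 (y) x 15 mm, carrying the screw jack and the spanner rest. Origin: on the bench, under the jack's upright axis; z up; +y runs from jack to rest; the plate spans y -115 to +185 mm. Jack: dark steel body 52 mm across (foot 68) up to 43 mm; hexagonal locknut, 44 to 56 mm high; above it the screw's collar, flats and cap (see flats).
- flats (a point): On the jack's axis at the top of the screw's collar (38 mm across), 66 mm above the bench; the underside of the spanner's jaw centre belongs here. Axes as the fixture. Above it: a 24 x 24 mm square whose flats, 66 to 84 mm high, start parallel to the fixture's x and y; then a round cap 38 mm across, 84 to 93 mm, so a spanner can only come on from the side.
- rest (a point): Middle of the floor of the forked spanner rest, 66 mm above the bench, 150 mm from the jack's axis along the fixture's +y; axes as the fixture. A dark steel block 44 (x) x 30 (y) mm with two cheeks 15 mm high beside a slot 24 mm wide, open above and at both ends along y. The handle lying in it stops the spanner, and so the screw, from turning.
- screw (a joint): Turn of the jack's screw from its setting, rad, 0 at the start, positive anticlockwise from above. It turns more easily (0.15 N m) than the nut turns on it (0.6 N m), so it goes round with the nut unless a spanner lying in the rest holds it. The spanner's play lets it turn up to about 0.13; more than 0.2 either way loses the setting.
- nut (a joint): Turn of the locknut on the screw, rad, growing clockwise from above as it tightens; starts at 0 to 0.35, tight at a hard stop at 1.2. It stays where it is left. Turning takes about 7 N at the knob; 10 to 20 N shows that it is against the stop.
- lever_knob (a point): Top centre of the black upright knob on the end of the nut's lever, 100 mm above the bench, 85 mm from the jack's axis. Knob 18 mm round, 58 to 100 mm high, fixed to the lever (9 mm bar, 50 mm high). x points outwards along the lever, z up. The lever points 55 deg clockwise of the fixture's +x at nut 0 and 124 deg at 1.2, on the side away from the rest.
- spanner: The larger loose steel open-ended spanner, 214 mm long, 10 mm thick, about 0.33 kg, lying flat. Origin: underside of the handle near the centre of mass, the place to grip. x towards the jaw, z up. Handle 18 mm wide, x -110 to +40 mm; jaw head 52 mm wide, x 53 to 104 mm, its slot 25.5 mm wide, open towards +x, slightly flared at the tips.
- spanner_jaw (a point): Centre of the larger spanner's jaw, on its underside, 80 mm from its origin along its x. The bottom of the slot lies 13 mm behind this point.
- small_spanner: The smaller spanner, which does not fit: 150 mm long, 9 mm thick, handle 13 mm wide, jaw slot 14 mm. Origin and axes as the larger; jaw centre at x = 60 mm. It and the larger lie side by side on the mat, about 110 mm apart, either one on either side. Leave it alone.
- mat: Fixed black rubber mat, 290 (x) x 230 (y) x 4 mm thick, where the spanners lie and where the larger one is to be laid back. Origin: centre of its underside on the bench; z up.
- bin: Red open plastic bin, 100 x 160 x 45 mm high, loose. Origin: centre of its underside. Leave it alone.
- cup: Steel mug, 76 mm across, 85 mm high, loose. Origin: centre of its underside. Leave it alone.
- screwdriver: Screwdriver lying on the bench near the robot. Origin: on its underside. Leave it alone.
Not all that is in view belongs to the job. Leave any blue look-alike of the spanner alone.

How it is judged:
On the way, in this order (a step that is already met when the one before it is completed fails the run):
1. the larger spanner sits on the screw's flats (jaw centre within 7 mm of the axis point), level, and let go (distance between spanner_jaw and flats below 0.007 m and angle between spanner's own z axis and vertical below 0.08 rad and contact force between the fingers and spanner below 0.2 N), for 0.2 s.
2. the nut is tight (above 1.14 rad) while the spanner is still on the flats (distance between spanner_jaw and flats below 0.007 m and angle between spanner's own z axis and vertical below 0.08 rad and value of joint nut above 1.14 rad), for 0.2 s.
At the end, for the whole second after the job is handed in: The nut is tight (joint above 1.14 of 1.2 rad), the screw within 0.2 rad of its setting, and the larger spanner lies flat and still on the mat: its origin within 120 mm (along the mat's x) and 100 mm (along its y) of the mat's centre (x of spanner in the frame of mat between -0.12 and 0.12 m and y of spanner in the frame of mat between -0.1 and 0.1 m and z of spanner in the frame of mat below 0.009 m and angle between spanner's own z axis and vertical below 0.08 rad and linear speed of spanner below 0.02 m/s and value of joint nut above 1.14 rad and value of joint screw between -0.2 and 0.2 rad); the robot touches nothing.
It fails at once if the screw turns more than 0.2 rad from its setting (value of joint screw above 0.2 rad or value of joint screw below -0.2 rad).
It fails at once if the smaller spanner, the bin, the cup or the screwdriver is moved more than 30 mm (distance of any of small_spanner, bin, cup, screwdriver from where it was at the start of the episode above 0.03 m).
It also fails if it takes over 72 s, if anything falls off the work surface, if the arm or the gripper's body presses on something with over 40 N, if the wrist force passes 120 N, or if a joint passes its speed limit or range.

### The arm

A 6-joint arm with a two-finger parallel gripper is mounted at the origin on the work surface. World frame = base frame: x ahead of the robot, y to its left, z up, the work surface at z = 0. Lengths are in m, angles in rad, forces in N, time in s.
With the tool pointing down it reaches from about 0.3 to 0.85 m from the base axis. Payload 5.4 kg.
Tool frame: the origin (TCP) lies between the finger pads; the fingertips stand 19 mm ahead of it and the grasp point (between the pads) is the TCP; y points along the fingers, z is the direction in which the jaws open and shut, and the axes are right-handed (so a half turn about y gives the same grasp; the last joint's range is limited). The gripper opens to 85 mm and grips with 20 to 120 N. Pads are 22 mm wide; open, the fingers measure 114 mm over their backs; the gripper's body (76 mm by 85 mm) begins 54 mm behind the grasp point. The pads swing forward as they close: fully open they stand 13 mm farther back than shut.
Start: joints at [1.028, 0.158, 1.597, -0, 1.386, -0.21], TCP at [0.188, 0.543, 0.25] pointing down, gripper open.
Joint ranges: [-2.91, 2.91], [-0.94, 2.29], [0.18, 2.7], [-1.29, 4.43], [0.17, 2.64], [-3, 3]. Speed limits (rad/s): [2.57, 2.57, 3.14, 3.14, 3.14, 3.14].

### API

Orientations are given as a rotation vector (axis times angle).
In Python, from cell import ctrl gives the robot as it stands.
- The arm moves only by the tool arm_command, never from a script. Its argument "commands" is a list of rows, each a list of 2 entries, a list of its own where there are three numbers: the shift along the tool's x, y, z in cm, then the turn about the tool's y in degrees. In form: [[[dx, dy, dz], spin], ...]. A call has exactly 10 rows; each row shifts and turns the commanded pose from where the row before left it, along the tool's axes as they then stand; what a row does not reach is not made up. A row lasts 1/12 s, in which the tool goes at most 41.7 mm and 7.16 degrees, less where a joint would pass 70% of its speed; a pose out of reach is approached as far as the arm can. A call is refused whole if a number of a shift passes 4.17 or a number of a turn 7.16, either way. A call with a gripper value outside its range is refused whole. "claw" is the opening, from -1 (shut) to 1 (fully open), so that 0 is half open, set as the call begins (left out, the last holds). The fingers move at their own pace and stop on an object; "grip_force" is the grip in N (left out, the last holds). Time passes only in rows, so rows that do not move let the fingers close, or fill a call up. It gives the time, the measured TCP pose, the force and the opening at its end, in the units of the state.
- ctrl.get_state(): the state, without advancing time (a new reading comes with each control period).
- ctrl.get_image(name): name is "side" or "top"; returns the picture (480x640x3 uint8, blue, green, red); there is no depth.
- ctrl.camera_info(name): a dict with "fx", "fy", "cx", "cy" (pixels), "k1" (the pictures are not rectified: a ray, as slopes to the right and down, at radius r is drawn at 1 + k1 r^2 times it, then the intrinsics apply), "R" (3x3) and "t" (3): a world point X has camera coordinates R X + t. Camera axes: x right, y down, z forward; pixel columns grow to the right and rows downward; lengths in m; the calibration is good to about 2 mm. A picture is of the moment at which its call begins. camera_info takes no time and is no camera call.
- ctrl.close_job(): hands the job in, once; it reports no verdict.
The state is a dict: "time": time; "q": joint angles; "joint_velocities": joint speeds; "joint_torque": joint torques, N m; "position": TCP position; "tcp_rot": TCP orientation; "ft_force": force on the tool from outside, world axes, zero at the start; "wrist_torque": the same for the moment, N m; "opening": opening from 0.0 (shut) to 1.0 (fully open).
Only numpy, scipy, OpenCV 4.12 (cv2) and the standard library are available. Lean on these libraries where they do the work, as an engineer would, in place of code of your own. Each camera call takes 0.05 s, during which the arm holds its last target. There are 200 camera calls.

## Working session

There is one attempt and no reset: what is moved stays moved. The work goes in short steps, Python scripts to look and compute and a tool call to move; the robot and the scene stay as the last step left them, time stands still between calls to the robot, and variables do not carry over. Pictures are saved under pics/ and viewed, about 8 in all and at most 12, crops included, and the job is handed in when it is done.

Besides the shell and the picture viewer there is one more tool, called after "Request:" in YAML: its name, and indented under it one key for each argument. arm_command: Moves the arm, as the interface text tells. Its arguments: {"type":"object","properties":{"commands":{"type":"array","items":{"type":"array"}},"claw":{"type":"number"},"grip_force":{"type":"number"}},"required":["commands"]}

```bash
mkdir -p pics; ls; python3 - <<'E'
from cell import ctrl
import cv2,numpy as np
for n in("side","top"):
    im=ctrl.get_image(n);cv2.imwrite(f"pics/{n}0.png",im)
    c=ctrl.camera_info(n);print(n,{k:np.round(v,4).tolist() for k,v in c.items()})
s=ctrl.get_state();print({k:np.round(v,4).tolist() for k,v in s.items()})
E
```

```text
pics
side {'fx': 564.2278, 'fy': 564.2278, 'cx': 316.7427, 'cy': 233.3739, 'k1': -0.1066, 'R': [[-0.9676, -0.2515, 0.0217], [-0.1933, 0.683, -0.7044], [0.1623, -0.6858, -0.7095]], 't': [0.501, 0.0783, 1.5305]}
top {'fx': 547.2702, 'fy': 547.2702, 'cx': 316.8779, 'cy': 234.3078, 'k1': -0.1697, 'R': [[-0.0111, -0.9998, -0.0145], [-0.9919, 0.0128, -0.126], [0.1262, 0.013, -0.9919]], 't': [0.1313, 0.4778, 1.3903]}
{'time': 0.1, 'q': [1.0279, 0.159, 1.5982, 0.0, 1.3862, -0.2101], 'joint_velocities': [-0.0, -0.001, -0.0026, 0.0004, 0.0007, -0.0001], 'joint_torque': [-0.0001, -39.6987, -33.234, -0.0002, 0.0041, -0.0], 'position': [0.1876, 0.543, 0.2494], 'tcp_rot': [-1.5566, 0.2617, -0.2607], 'ft_force': [0.3022, 0.1005, -0.9924], 'wrist_torque': [0.0456, 0.0635, 0.0308], 'opening': 0.9983}
```

View pics/top0.png

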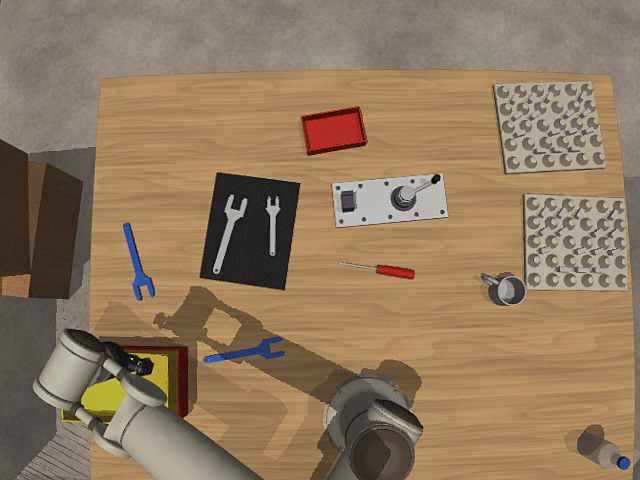

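View pics/side0.png

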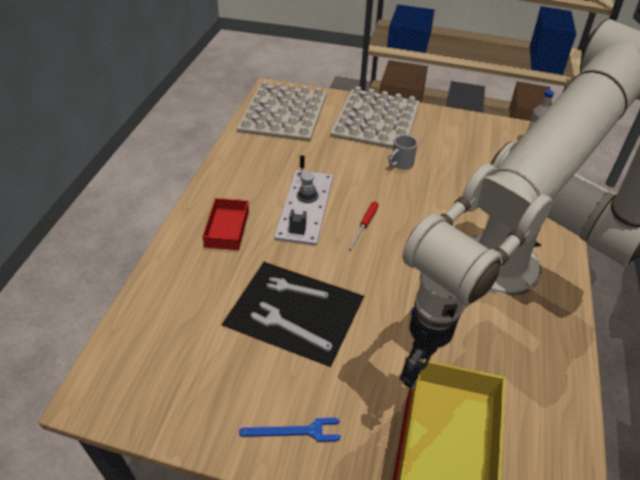

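The top view shows the larger spanner on the mat at about (230,235), jaw at (237,205), with the smaller one at (273,225). The plate has the rest at (347,201), the jack at (405,197) and the knob at (436,180). The side view shows the larger spanner at (290,325), the jack at (307,187) and the rest at (297,220). Next I measure these.

```bash
cat > h.py <<'E'
from cell import ctrl
import cv2,numpy as np
C={n:{k:np.array(v) for k,v in ctrl.camera_info(n).items()} for n in("side","top")}
def K(c): return np.array([[c["fx"],0,c["cx"]],[0,c["fy"],c["cy"]],[0,0,1.]])
def dist(c): return np.array([float(c["k1"]),0,0,0])
def proj(n,X):
    c=C[n];return cv2.projectPoints(np.atleast_2d(X).astype(float),cv2.Rodrigues(c["R"])[0],c["t"],K(c),dist(c))[0][:,0]
def rays(n,p):
    c=C[n];u=cv2.undistortPoints(np.array(p,float).reshape(-1,1,2),K(c),dist(c))[:,0]
    d=np.c_[u,np.ones(len(u))]@c["R"];return -c["R"].T@c["t"],d/np.linalg.norm(d,axis=1)[:,None]
def plane(n,p,z):
    o,d=rays(n,p);return o+d*((z-o[2])/d[:,2])[:,None]
def tri(pt,ps):
    o1,d1=rays("top",[pt]);o2,d2=rays("side",[ps]);d1=d1[0];d2=d2[0]
    A=np.c_[d1,-d2];s=np.linalg.lstsq(A,o2-o1,rcond=None)[0]
    a=o1+s[0]*d1;b=o2+s[1]*d2;return (a+b)/2,np.linalg.norm(a-b)
def rot(rv): return cv2.Rodrigues(np.array(rv,float))[0]
def blob(im,roi,m):  # biggest contour in roi (x0,y0,x1,y1)
    k=np.zeros(m.shape,np.uint8);x0,y0,x1,y1=roi;k[y0:y1,x0:x1]=m[y0:y1,x0:x1]
    cs=cv2.findContours(k,cv2.RETR_EXTERNAL,cv2.CHAIN_APPROX_NONE)[0];return max(cs,key=cv2.contourArea)
E
python3 - <<'E'
from h import *
np.set_printoptions(precision=4,suppress=True)
T=cv2.imread("pics/top0.png");S=cv2.imread("pics/side0.png")
def light(im,th=120):
    h=cv2.cvtColor(im,cv2.COLOR_BGR2HSV);return ((h[...,2]>th)&(h[...,1]<50)).astype(np.uint8)
def cen(c): m=cv2.moments(c);return m["m10"]/m["m00"],m["m01"]/m["m00"]
for nm,rt,rs in(("big",(205,185,252,280),(245,297,335,355)),("small",(258,185,290,262),(262,272,332,301))):
    ct=blob(T,rt,light(T,90));cs=blob(S,rs,light(S,90))
    p,e=tri(cen(ct),cen(cs));print(nm,cv2.contourArea(ct),cv2.contourArea(cs),"tri",p,e)
    P=plane("top",ct[:,0],.014);Q=plane("side",cs[:,0],.014)
    for X in(P,Q):
        xy=X[:,:2].astype(np.float32);r=cv2.minAreaRect(xy)
        b=cv2.boxPoints(r);print(" rect",r,"centroid z.014",xy.mean(0))
        # axis along long side
        d=b[1]-b[0];e2=b[2]-b[1];d=d if np.linalg.norm(d)>np.linalg.norm(e2) else e2;d/=np.linalg.norm(d)
        if d[0]<0:d=-d
        print("  axis",np.degrees(np.arctan2(d[1],d[0])))
# plate
ct=blob(T,(325,170,455,232),cv2.morphologyEx(light(T,130),cv2.MORPH_CLOSE,np.ones((3,3))))
P=plane("top",ct[:,0],.015)[:,:2].astype(np.float32);r=cv2.minAreaRect(P);print("plate",r,cv2.boxPoints(r))
# mat
g=cv2.cvtColor(T,cv2.COLOR_BGR2HSV);mk=(g[...,2]<75).astype(np.uint8)
ct=blob(T,(190,165,310,300),cv2.morphologyEx(mk,cv2.MORPH_CLOSE,np.ones((21,21))))
P=plane("top",ct[:,0],.004)[:,:2].astype(np.float32);r=cv2.minAreaRect(P);print("mat",r)
a=cv2.resize(T[160:240,320:460],None,fx=5,fy=5,interpolation=cv2.INTER_CUBIC)
b=cv2.resize(S[145:250,265:345],None,fx=5,fy=5,interpolation=cv2.INTER_CUBIC)
b=b[:400] if 0 else b
o=np.zeros((max(a.shape[0],b.shape[0]),a.shape[1]+b.shape[1],3),np.uint8);o[:a.shape[0],:a.shape[1]]=a;o[:b.shape[0],a.shape[1]:]=b
o=cv2.resize(o,None,fx=.72,fy=.72);cv2.imwrite("pics/c1.png",o);print(o.shape)
E
```

```text
big 602.5 758.5 tri [0.495  0.3613 0.011 ] 0.0020041046049735743
 rect ((0.4840849041938782, 0.36415746808052063), (0.053151994943618774, 0.21395127475261688), 73.73847198486328) centroid z.014 [0.4988 0.3604]
  axis -16.261518
 rect ((0.4838365316390991, 0.36341607570648193), (0.05569023638963699, 0.21572835743427277), 74.93911743164062) centroid z.014 [0.4972 0.3623]
  axis -15.060889
small 331.0 355.0 tri [0.5147 0.2432 0.0103] 0.001663699413606187
 rect ((0.5071483850479126, 0.24282823503017426), (0.03460230678319931, 0.15767844021320343), 89.93051147460938) centroid z.014 [0.5163 0.243 ]
  axis -0.06949163
 rect ((0.5056554079055786, 0.2502956688404083), (0.04035688564181328, 0.15595164895057678), 83.77892303466797) centroid z.014 [0.5126 0.2461]
  axis -6.2210765
plate ((0.5717063546180725, -0.06814618408679962), (0.1193675547838211, 0.2994644045829773), 4.855387210845947) [[ 0.4996  0.076 ]
 [ 0.5249 -0.2224]
 [ 0.6438 -0.2123]
 [ 0.6185  0.0861]]
mat ((0.49780476093292236, 0.3047272562980652), (0.22898684442043304, 0.2885967791080475), 81.3857192993164)
(378, 792, 3)
```

View pics/c1.png

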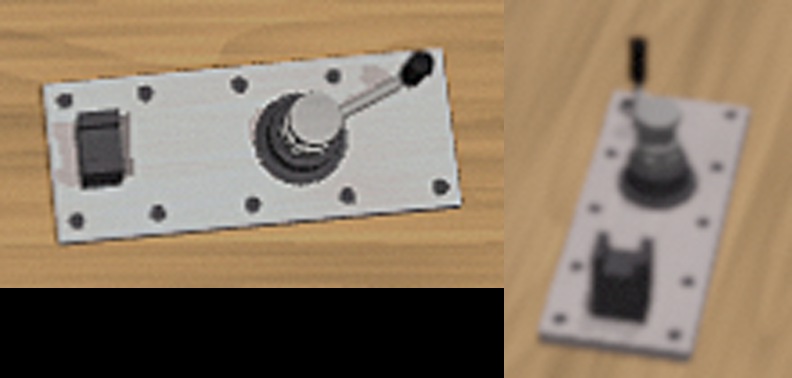

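Plate (119×299 mm) and spanner (53×214 mm) come out at the stated sizes, and the triangulated heights agree. Next I cross-check the jack cap and knob and work out the pre-grasp move.

```bash
cat >> h.py <<'E'
yaw=np.radians(4.85); FX=np.array([np.cos(yaw),np.sin(yaw)]);FY=np.array([-np.sin(yaw),np.cos(yaw)])
JACK=np.array([.5747,-.1030])
def go(x,y,z,ang=None):
    """total tool-axis shift (cm) from the measured pose to x,y,z; spin (deg) so tool z lies along world angle ang (deg)"""
    s=ctrl.get_state();R=rot(s["tcp_rot"]);d=R.T@(np.array([x,y,z])-s["position"])*100
    a=np.degrees(np.arctan2(R[1,2],R[0,2]))
    sp=None
    if ang is not None: sp=-((ang-a+90)%180-90)   # tool y down: +spin lowers world angle
    print("t %.2f pos %s zang %.2f ydown %.4f q6 %.2f open %.3f F %s"%(s["time"],np.round(s["position"],4),a,-R[2,1],s["q"][5],s["opening"],np.round(s["ft_force"],1)))
    print("  shift cm",np.round(d,2),"spin",sp)
E
python3 - <<'E'
from h import *
np.set_printoptions(precision=4,suppress=True)
print(rot(ctrl.get_state()["tcp_rot"]))
p,e=tri((406.9,192.5),(307.8,174.7));print("cap",p,e)
k,e=tri((436.7,177.2),(302.2,156.1));print("knob",k,e)
for q in(p,k):
    d=q[:2]-JACK;print("in fixture",d@FX,d@FY)
print("rest",JACK+.15*FY, "cap pred",proj("top",[[*JACK,.093]]),proj("side",[[*JACK,.093]]))
# handle line and jaw end of big spanner in the top view
T=cv2.imread("pics/top0.png");h=cv2.cvtColor(T,cv2.COLOR_BGR2HSV);m=((h[...,2]>90)&(h[...,1]<50)).astype(np.uint8)
c=blob(T,(205,185,252,280),m);k=np.zeros(m.shape,np.uint8);cv2.drawContours(k,[c],-1,1,-1)
v,u=np.nonzero(k&m);X=plane("top",np.c_[u,v],.014)[:,:2]
a=np.radians(-15.7);ax=np.array([np.cos(a),np.sin(a)])
for _ in range(3):
    s=(X-[.484,.364])@ax; H=X[(s>-.1)&(s<.03)];mu=H.mean(0);w=np.linalg.svd(H-mu)[2][0];ax=w*np.sign(w[0])
t=(X-mu)@ax;print("axis",np.degrees(np.arctan2(ax[1],ax[0])),"ends",t.min(),t.max(),"len",np.ptp(t))
o=mu+ax*((t.min()+t.max())/2+.003);print("origin",o)
go(*o,.12,np.degrees(np.arctan2(ax[1],ax[0]))+90)
E
```

```text
[[ 0.9451 -0.001   0.3267]
 [-0.3267 -0.0015  0.9451]
 [-0.0004 -1.     -0.0017]]
cap [ 0.5738 -0.1026  0.0948] 0.0009185824141287068
knob [ 0.6121 -0.1797  0.0973] 0.0008282851098619336
in fixture -0.0009106780409016735 0.0004384465963109489
in fixture 0.030746532281763442 -0.07955899927991579
rest [0.562  0.0465] cap pred [[406.9412 192.4586]] [[307.3566 175.0185]]
axis -16.74425362958366 ends -0.07270582856997795 0.1414247727051436 len 0.21413060127512154
origin [0.4872 0.3637]
t 0.10 pos [0.1876 0.543  0.2494] zang 70.93 ydown 1.0000 q6 -0.21 open 0.998 F [ 0.3  0.1 -1. ]
  shift cm [34.18 12.94 -7.13] spin -2.3224337199013547
```

The cap cross-check agrees within 1 mm, so I move above the larger spanner's handle.

Request:
arm_command:
  commands:
    - [[3.4, 0, -0.7], -0.3]
    - [[3.4, 0, -0.7], -0.3]
    - [[3.4, 0, -0.7], -0.3]
    - [[3.4, 0.8, -0.7], -0.3]
    - [[3.4, 0.8, -0.7], -0.3]
    - [[3.4, 1.3, -0.7], -0.3]
    - [[3.4, 1.3, -0.7], -0.3]
    - [[3.4, 1.3, -0.7], -0.2]
    - [[3.4, 1.3, -0.7], 0]
    - [[3.4, 1.2, -0.7], 0]
  claw: 0
  grip_force: 60

```text
time: 0.93
position: [0.4911, 0.3717, 0.1689]
tcp_rot: [-1.559, 0.231, -0.229]
ft_force: [-0.8, 0.1, 0.2]
opening: 0.501
```

```bash
python3 - <<'E'
from h import *
for n in("top","side"): cv2.imwrite(f"pics/{n}1.png",ctrl.get_image(n))
go(.4872,.3637,.025,73.5)
T=cv2.imread("pics/top1.png")[170:310,170:330];S=cv2.imread("pics/side1.png")[180:370,220:400]
f=lambda i:cv2.resize(i,(400,int(i.shape[0]*400/i.shape[1])),interpolation=cv2.INTER_CUBIC)
a,b=f(T),f(S);o=np.zeros((max(len(a),len(b)),800,3),np.uint8);o[:len(a),:400]=a;o[:len(b),400:]=b;cv2.imwrite("pics/c2.png",o)
E
```

```text
t 1.03 pos [0.4927 0.3693 0.1671] zang 72.94 ydown 1.0000 q6 -0.82 open 0.499 F [-0.8  0.1  0. ]
  shift cm [-0.34 14.22 -0.64] spin -0.5639491185512782
```

View pics/c2.png

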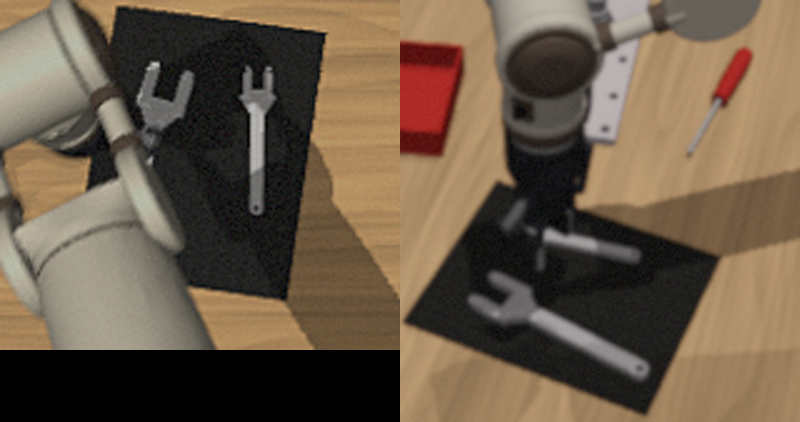

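The gripper hangs above the larger spanner with both spanners undisturbed; the top view is partly hidden by the arm. I descend.

Request:
arm_command:
  commands:
    - [[-0.1, 2.0, -0.2], -0.6]
    - [[-0.1, 2.0, -0.2], 0]
    - [[-0.1, 2.0, -0.2], 0]
    - [[0, 2.0, 0], 0]
    - [[0, 1.5, 0], 0]
    - [[0, 1.0, 0], 0]
    - [[0, 0.8, 0], 0]
    - [[0, 0.6, 0], 0]
    - [[0, 0, 0], 0]
    - [[0, 0, 0], 0]

```text
time: 1.87
position: [0.4859, 0.3684, 0.0517]
tcp_rot: [-1.559, 0.221, -0.222]
ft_force: [-0.5, 0.5, 0.7]
opening: 0.495
```

```bash
python3 - <<'E'
from h import *
go(.4872,.3637,.024,73.3)
E
```

```text
t 1.87 pos [0.4859 0.3684 0.0517] zang 73.84 ydown 1.0000 q6 -0.84 open 0.495 F [-0.5  0.5  0.7]
  shift cm [ 0.25  2.77 -0.41] spin 0.53981674255256
```

Request:
arm_command:
  commands:
    - [[0.1, 0.5, -0.2], 0.5]
    - [[0.1, 0.5, -0.2], 0]
    - [[0, 0.5, 0], 0]
    - [[0, 0.5, 0], 0]
    - [[0, 0.4, 0], 0]
    - [[0, 0.3, 0], 0]
    - [[0, 0, 0], 0]
    - [[0, 0, 0], 0]
    - [[0, 0, 0], 0]
    - [[0, 0, 0], 0]

```text
time: 2.7
position: [0.4867, 0.3639, 0.0246]
tcp_rot: [-1.558, 0.228, -0.229]
ft_force: [-0.2, 0.2, 0.3]
opening: 0.499
```

Request:
arm_command:
  commands:
    - [[0, 0, 0], 0]
    - [[0, 0, 0], 0]
    - [[0, 0, 0], 0]
    - [[0, 0, 0], 0]
    - [[0, 0, 0], 0]
    - [[0, 0, 0], 0]
    - [[0, 0, 0], 0]
    - [[0, 0, 0], 0]
    - [[0, 0, 0], 0]
    - [[0, 0, 0], 0]
  claw: -1

```text
time: 3.53
position: [0.4867, 0.3638, 0.0248]
tcp_rot: [-1.558, 0.228, -0.229]
ft_force: [-1.8, -1.4, 6.8]
opening: 0.187
```

```bash
python3 - <<'E'
from h import *
go(.4872,.3637,.024,73.3)
E
```

```text
t 3.53 pos [0.4867 0.3638 0.0248] zang 73.33 ydown 1.0000 q6 -0.84 open 0.187 F [-1.8 -1.4  6.8]
  shift cm [0.05 0.08 0.  ] spin 0.0342252929251714
```

Request:
arm_command:
  commands:
    - [[0, -0.5, 0], 0]
    - [[0, -1.0, 0], 0]
    - [[0, -2.0, 0], 0]
    - [[0, -2.5, 0], 0]
    - [[0, -2.5, 0], 0]
    - [[0, -2.5, 0], 0]
    - [[0, -2.0, 0], 0]
    - [[0, -1.0, 0], 0]
    - [[0, 0, 0], 0]
    - [[0, 0, 0], 0]

```text
time: 4.37
position: [0.4862, 0.3636, 0.1639]
tcp_rot: [-1.559, 0.229, -0.228]
ft_force: [-0.3, -0.0, -2.5]
opening: 0.187
```

```bash
python3 - <<'E'
from h import *
go(*(JACK+.14*FY),.165,4.85)
E
```

```text
t 4.37 pos [0.4862 0.3636 0.1639] zang 73.33 ydown 1.0000 q6 -0.84 open 0.187 F [-0.3 -0.  -2.5]
  shift cm [ 16.73  -0.11 -29.14] spin 68.4810788121748
```

Request:
arm_command:
  commands:
    - [[1.0, 0, -1.8], 0]
    - [[1.7, 0, -3.0], 0]
    - [[1.9, 0, -3.3], 0]
    - [[1.9, 0, -3.3], 0]
    - [[1.9, 0, -3.3], 0]
    - [[1.9, 0, -3.3], 0]
    - [[1.9, 0, -3.3], 0]
    - [[1.9, 0, -3.3], 0]
    - [[1.7, 0, -2.9], 0]
    - [[0.9, 0, -1.6], 0]

```text
time: 5.2
position: [0.5622, 0.0335, 0.1619]
tcp_rot: [-1.56, 0.233, -0.228]
ft_force: [-0.0, -0.1, -3.4]
opening: 0.189
```

Request:
arm_command:
  commands:
    - [[0, 0, 0], 5]
    - [[0, 0, 0], 7.1]
    - [[0, 0, 0], 7.1]
    - [[0, 0, 0], 7.1]
    - [[0, 0, 0], 7.1]
    - [[0, 0, 0], 7.1]
    - [[0, 0, 0], 7.1]
    - [[0, 0, 0], 7.1]
    - [[0, 0, 0], 7.1]
    - [[0, 0, 0], 6.7]

```text
time: 6.03
position: [0.5614, 0.0373, 0.1616]
tcp_rot: [-1.248, 1.155, -1.149]
ft_force: [0.7, 0.7, -2.3]
opening: 0.191
```

```bash
python3 - <<'E'
from h import *
for n in("top","side"): cv2.imwrite(f"pics/{n}2.png",ctrl.get_image(n))
go(*(JACK+.14*FY),.165,4.85)
T=cv2.imread("pics/top2.png")[130:270,270:470];S=cv2.imread("pics/side2.png")[100:270,230:400]
f=lambda i:cv2.resize(i,(400,int(i.shape[0]*400/i.shape[1])),interpolation=cv2.INTER_CUBIC)
a,b=f(T),f(S);o=np.zeros((max(len(a),len(b)),800,3),np.uint8);o[:len(a),:400]=a;o[:len(b),400:]=b;cv2.imwrite("pics/c3.png",o)
E
```

```text
t 6.13 pos [0.5615 0.0373 0.1619] zang 4.81 ydown 1.0000 q6 -0.23 open 0.186 F [ 0.6 -0.4 -2.8]
  shift cm [ 0.09 -0.31  0.13] spin -0.04135375092478455
```

View pics/c3.png

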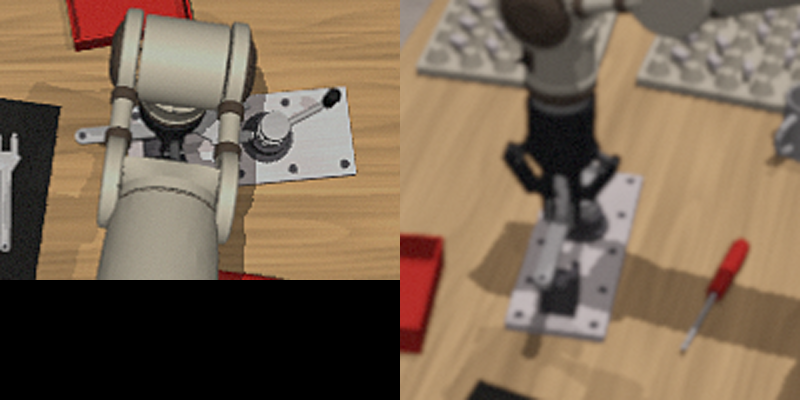

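The spanner is held with its handle end at the left, top-view pixel about (307.5,197.3); the cap, knob and rest have not moved. I check the grip alignment and pitch from the handle's visible part.

```bash
python3 - <<'E'
from h import *
np.set_printoptions(precision=4,suppress=True)
o=np.array([.5615,.0373]);
for z in(.151,):
  E=[*(o+.11*FY),z];print("pred handle end top/side",proj("top",[E]),proj("side",[E]))
T=cv2.imread("pics/top2.png");S=cv2.imread("pics/side2.png")
h=cv2.cvtColor(T,cv2.COLOR_BGR2HSV);m=((h[...,2]>110)&(h[...,1]<45)).astype(np.uint8)
c=blob(T,(300,188,322,204),m);X=plane("top",c[:,0],.151)[:,:2];l=(X-o)
print("top: along max",(l@FY).max(),"lateral range for mid part");
a=l@FY;b=l@FX;
for lo in(.07,.08,.09,.1): k=(a>lo)&(a<lo+.01);print(lo,b[k].min() if k.any() else 0,b[k].max() if k.any() else 0)
h=cv2.cvtColor(S,cv2.COLOR_BGR2HSV);m=((h[...,2]>110)&(h[...,1]<45)).astype(np.uint8)
c=blob(S,(285,190,302,225),m);X=plane("side",c[:,0],.151)[:,:2]-o;print("side: along",(X@FY).min(),(X@FY).max(),"lat",(X@FX).min(),(X@FX).max())
E
```

```text
pred handle end top/side [[306.9425 198.0111]] [[290.0043 219.6175]]
top: along max 0.10792622224884196 lateral range for mid part
0.07 -0.008153402379502456 0.009111893847369733
0.08 -0.007682610105029736 0.007856831648773802
0.09 -0.00869567256692872 0.008804838047943343
0.1 -0.0082234388402329 0.00904216075526062
side: along -0.0008643160334663883 0.11183237947998562 lat -0.02315511460233062 0.02598268198807068
```

Handle end and sideways position agree with prediction within 2 mm in both views. I lower into the rest at the standoff.

Request:
arm_command:
  commands:
    - [[0.1, 1.0, 0.1], 0]
    - [[0, 1.5, 0], 0]
    - [[0, 1.5, 0], 0]
    - [[0, 1.2, 0], 0]
    - [[0, 0.8, 0], 0]
    - [[0, 0.6, 0], 0]
    - [[0, 0.4, 0], 0]
    - [[0, 0, 0], 0]
    - [[0, 0, 0], 0]
    - [[0, 0, 0], 0]

```text
time: 6.97
position: [0.5631, 0.0363, 0.1]
tcp_rot: [-1.253, 1.148, -1.143]
ft_force: [-26.8, 1.8, 42.5]
opening: 0.184
```

```bash
python3 - <<'E'
from h import *
go(*(JACK+.14*FY),.0888,4.85)
go(*(JACK+.08*FY),.0888,4.85)
E
```

```text
t 6.97 pos [0.5631 0.0363 0.1   ] zang 4.98 ydown 1.0000 q6 -0.24 open 0.184 F [-26.8   1.8  42.5]
  shift cm [-0.02  1.12 -0.02] spin 0.12995730646585457
t 6.97 pos [0.5631 0.0363 0.1   ] zang 4.98 ydown 1.0000 q6 -0.24 open 0.184 F [-26.8   1.8  42.5]
  shift cm [ 5.98  1.12 -0.03] spin 0.12995730646585457
```

Contact at about 79 mm: the handle is on the +x cheek. I lift off and measure the rest and handle offset more closely.

Request:
arm_command:
  commands:
    - [[0, -0.5, 0], 0]
    - [[0, -1.0, 0], 0]
    - [[0, -1.0, 0], 0]
    - [[0, -1.0, 0], 0]
    - [[0, 0, 0], 0]
    - [[0, 0, 0], 0]
    - [[0, 0, 0], 0]
    - [[0, 0, 0], 0]
    - [[0, 0, 0], 0]
    - [[0, 0, 0], 0]

```text
time: 7.8
position: [0.5637, 0.0362, 0.1287]
tcp_rot: [-1.249, 1.148, -1.146]
ft_force: [-0.8, 0.3, -2.4]
opening: 0.189
```

```bash
python3 - <<'E'
from h import *
np.set_printoptions(precision=4,suppress=True)
go(*(JACK+.14*FY),.165,4.85)
for n in("top","side"): cv2.imwrite(f"pics/{n}3.png",ctrl.get_image(n))
T=cv2.imread("pics/top3.png")[180:220,298:352];S=cv2.imread("pics/side3.png")[175:245,265:335]
f=lambda i:cv2.resize(i,(400,int(i.shape[0]*400/i.shape[1])),interpolation=cv2.INTER_CUBIC)
T0=cv2.imread("pics/top0.png")[180:220,320:374]
a,b=np.vstack([f(T),f(T0)]),f(S);o=np.zeros((max(len(a),len(b)),800,3),np.uint8);o[:len(a),:400]=a;o[:len(b),400:]=b;cv2.imwrite("pics/c4.png",o);print(o.shape,len(f(T)))
R=JACK+.15*FY
for z in(.066,.081):
  for sx in(-.022,-.012,.012,.022):
    X=[[*(R+sx*FX+sy*FY),z] for sy in(-.015,.015)]
    print(z,sx,"top0 crop",((proj("top",X)-[320,180])*400/54+[0,296]).round(0).tolist(),"side crop",((proj("side",X)-[265,175])*400/70+[400,0]).round(0).tolist())
E
```

```text
t 7.80 pos [0.5637 0.0362 0.1287] zang 4.83 ydown 1.0000 q6 -0.23 open 0.189 F [-0.8  0.3 -2.4]
  shift cm [-0.04 -3.63 -0.09] spin -0.01967084530465968
(592, 800, 3) 296
0.066 -0.022 top0 crop [[252.0, 503.0], [165.0, 512.0]] side crop [[636.0, 224.0], [624.0, 267.0]]
0.066 -0.012 top0 crop [[249.0, 475.0], [162.0, 483.0]] side crop [[615.0, 222.0], [604.0, 264.0]]
0.066 0.012 top0 crop [[242.0, 407.0], [155.0, 415.0]] side crop [[566.0, 215.0], [554.0, 257.0]]
0.066 0.022 top0 crop [[239.0, 378.0], [152.0, 387.0]] side crop [[546.0, 212.0], [533.0, 255.0]]
0.081 -0.022 top0 crop [[254.0, 496.0], [167.0, 504.0]] side crop [[636.0, 201.0], [624.0, 244.0]]
0.081 -0.012 top0 crop [[251.0, 467.0], [164.0, 475.0]] side crop [[615.0, 199.0], [604.0, 241.0]]
0.081 0.012 top0 crop [[244.0, 398.0], [157.0, 406.0]] side crop [[566.0, 192.0], [554.0, 235.0]]
0.081 0.022 top0 crop [[241.0, 370.0], [154.0, 378.0]] side crop [[546.0, 190.0], [533.0, 232.0]]
```

View pics/c4.png

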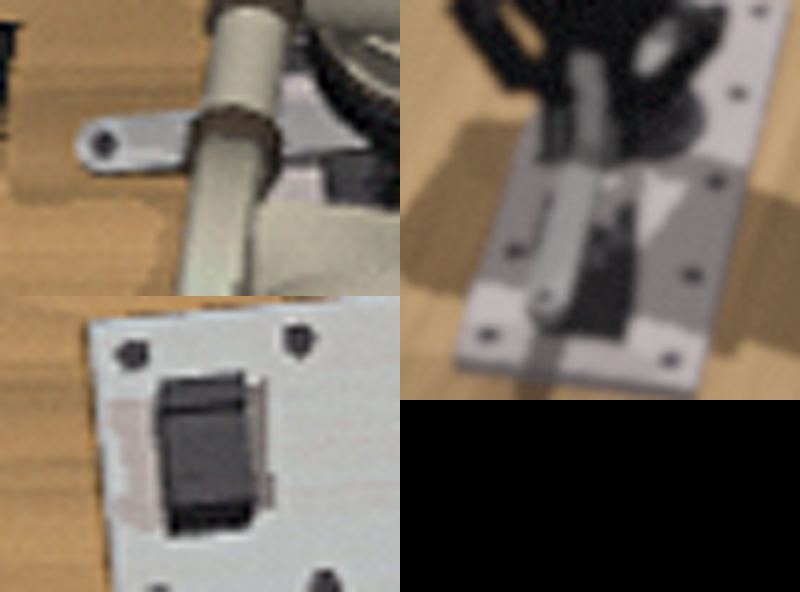

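The top view shows the rest's block a few crop pixels lower (towards −x) than predicted: about 2 mm. I get the sub-pixel edges of rest and handle.

```bash
python3 - <<'E'
from h import *
np.set_printoptions(precision=4,suppress=True)
T0=cv2.imread("pics/top0.png");T3=cv2.imread("pics/top3.png");S0=cv2.imread("pics/side0.png")
g0=cv2.cvtColor(T0,cv2.COLOR_BGR2GRAY).astype(float)
def cross(p,v0,up):  # first half-level crossing
    h=(p.min()+p.max())/2
    for i in range(len(p)-1):
        if (p[i]-h)*(p[i+1]-h)<=0: return v0+i+(h-p[i])/(p[i+1]-p[i])
E=[]
for u in range(343,352):
    E.append((u,cross(g0[185:195,u],185,0)))
X=plane("top",E,.081)[:,:2]-JACK;print("+x cheek outer lat (expect .022):",X@FX, (X@FX).mean())
E=[]
for u in range(345,353):
    p=g0[203:222,u];i=np.argmax(np.diff(p));q=p[max(i-3,0):i+4];E.append((u,cross(q,203+max(i-3,0),1)))
for z in(.015,):
    X=plane("top",E,z)[:,:2]-JACK;print("-x foot lat (expect -.022):",X@FX,(X@FX).mean())
# cap circle, top view
# plate edges +x and -x
for nm,v0,v1,sg in(("plate+x",172,188,1),("plate-x",214,234,-1)):
    s=cv2.cvtColor(T0,cv2.COLOR_BGR2HSV)[...,1].astype(float);E=[]
    for u in list(range(355,395,4)): E.append((u,cross(s[v0:v1,u],v0,0)))
    X=plane("top",E,.015)[:,:2]-JACK;print(nm,(X@FX).mean(),(X@FX).std())
# handle in top3
s=cv2.cvtColor(T3,cv2.COLOR_BGR2HSV)[...,1].astype(float);st=ctrl.get_state();o=st["position"][:2];zt=st["position"][2]-.0208+.010
for nm,v0,v1 in(("h+x",190,199),("h-x",199,208)):
    E=[(u,cross(s[v0:v1,u],v0,0)) for u in range(314,323)];X=plane("top",E,zt)[:,:2]-o;print(nm,X@FX)
print("TCP in fixture",(o-JACK)@FX,(o-JACK)@FY,o)
# side view rest top: inner slot
g=cv2.cvtColor(S0,cv2.COLOR_BGR2GRAY).astype(float)
E=[]
for v in range(216,226):
    p=g[v,280:316];print(v,p.astype(int).tolist()) if v in(218,) else None
E
E
```

```text
+x cheek outer lat (expect .022): [0.0226 0.0226 0.0224 0.0221 0.0221 0.0219 0.0221 0.0221 0.0217] 0.02217216809518449
-x foot lat (expect -.022): [-0.021  -0.0214 -0.0211 -0.0209 -0.0207 -0.021  -0.0212 -0.0214] -0.021089441043065968
plate+x 0.05970935214526731 0.0004438477996830139
plate-x -0.060491483295864824 0.0003635251198106679
h+x [0.0094 0.0092 0.0098 0.0097 0.0096 0.0098 0.0097 0.0099 0.0096]
h-x [-0.0093 -0.0092 -0.0093 -0.0096 -0.0099 -0.0099 -0.0102 -0.0104 -0.0105]
TCP in fixture 0.0009835267013236903 0.13956240765083705 [0.5639 0.0361]
218 [163, 172, 168, 145, 117, 111, 130, 150, 134, 91, 51, 37, 49, 66, 72, 76, 75, 72, 74, 70, 65, 59, 53, 49, 48, 68, 117, 156, 174, 176, 176, 177, 176, 175, 177, 177]bash: E: command not found
```

The rest and handle edges line up (0.2 to 0.9 mm), so the contact wasn't the handle. At this standoff my fingertips (y = 140 ± 11 mm, z ≈ 81 mm) came down on the rest's cheeks. I'll lay the spanner back on the mat and regrip about 22 mm nearer the jaw.

Request:
arm_command:
  commands:
    - [[0, -0.6, 0], -5]
    - [[0, -1.0, 0], -7.1]
    - [[0, -1.0, 0], -7.1]
    - [[0, -0.8, 0], -7.1]
    - [[0, 0, 0], -7.1]
    - [[0, 0, 0], -7.1]
    - [[0, 0, 0], -7.1]
    - [[0, 0, 0], -7.1]
    - [[0, 0, 0], -7.1]
    - [[0, 0, 0], -6.7]

```text
time: 8.73
position: [0.564, 0.0362, 0.1632]
tcp_rot: [-1.559, 0.224, -0.223]
ft_force: [-0.6, -0.3, -1.9]
opening: 0.185
```

Request:
arm_command:
  commands:
    - [[-1.0, 0, 1.8], 0]
    - [[-1.7, 0, 3.0], 0]
    - [[-1.9, 0, 3.3], 0]
    - [[-1.9, 0, 3.3], 0]
    - [[-1.9, 0, 3.3], 0]
    - [[-1.9, 0, 3.3], 0]
    - [[-1.9, 0, 3.3], 0]
    - [[-1.9, 0, 3.3], 0]
    - [[-1.7, 0, 2.9], 0]
    - [[-0.9, 0, 1.6], 0]

```text
time: 9.57
position: [0.4859, 0.3663, 0.1632]
tcp_rot: [-1.558, 0.227, -0.226]
ft_force: [-0.5, 0.5, -3.0]
opening: 0.19
```

```bash
python3 - <<'E'
from h import *
go(.4872,.3637,.026,73.3)
E
```

```text
t 9.57 pos [0.4859 0.3663 0.1632] zang 73.49 ydown 1.0000 q6 -0.84 open 0.190 F [-0.5  0.5 -3. ]
  shift cm [ 0.21 13.72 -0.23] spin 0.19082680383101547
```

Request:
arm_command:
  commands:
    - [[0, 1.5, 0], 0]
    - [[0, 2.3, 0], 0]
    - [[0, 2.5, 0], 0]
    - [[0, 2.5, 0], 0]
    - [[0, 2.0, 0], 0]
    - [[0, 1.3, 0], 0]
    - [[0, 0.8, 0], 0]
    - [[0, 0.5, 0], 0]
    - [[0, 0.3, 0], 0]
    - [[0, 0, 0], 0]

```text
time: 10.4
position: [0.488, 0.363, 0.0267]
tcp_rot: [-1.558, 0.228, -0.229]
ft_force: [-0.1, 0.2, -2.3]
opening: 0.185
```

Request:
arm_command:
  commands:
    - [[0, 0, 0], 0]
    - [[0, 0, 0], 0]
    - [[0, 0, 0], 0]
    - [[0, 0, 0], 0]
    - [[0, 0, 0], 0]
    - [[0, 0, 0], 0]
    - [[0, 0, 0], 0]
    - [[0, 0, 0], 0]
    - [[0, 0, 0], 0]
    - [[0, 0, 0], 0]
  claw: -0.2

```text
time: 11.23
position: [0.4875, 0.3628, 0.0262]
tcp_rot: [-1.559, 0.228, -0.228]
ft_force: [-0.4, -0.1, 0.1]
opening: 0.402
```

Request:
arm_command:
  commands:
    - [[0.2, 0, 0], 0]
    - [[0.4, 0, 0], 0]
    - [[0.5, 0, 0], 0]
    - [[0.5, 0, 0], 0]
    - [[0.4, 0, 0], 0]
    - [[0.2, 0, 0], 0]
    - [[0, 0, 0], 0]
    - [[0, 0, 0], 0]
    - [[0, 0, 0], 0]
    - [[0, 0, 0], 0]

```text
time: 12.07
position: [0.5084, 0.3565, 0.0262]
tcp_rot: [-1.559, 0.228, -0.228]
ft_force: [-0.1, 0.2, -1.1]
opening: 0.405
```

Request:
arm_command:
  commands:
    - [[0, 0.1, 0], 0]
    - [[0, 0, 0], 0]
    - [[0, 0, 0], 0]
    - [[0, 0, 0], 0]
    - [[0, 0, 0], 0]
    - [[0, 0, 0], 0]
    - [[0, 0, 0], 0]
    - [[0, 0, 0], 0]
    - [[0, 0, 0], 0]
    - [[0, 0, 0], 0]
  claw: -1
  grip_force: 80

```text
time: 12.9
position: [0.5085, 0.3567, 0.0255]
tcp_rot: [-1.559, 0.228, -0.228]
ft_force: [-2.9, 0.7, 6.0]
opening: 0.182
```

Request:
arm_command:
  commands:
    - [[0, -0.5, 0], 0]
    - [[0, -1.0, 0], 0]
    - [[0, -2.0, 0], 0]
    - [[0, -2.5, 0], 0]
    - [[0, -2.5, 0], 0]
    - [[0, -2.5, 0], 0]
    - [[0, -2.0, 0], 0]
    - [[0, -1.0, 0], 0]
    - [[0, 0, 0], 0]
    - [[0, 0, 0], 0]

```text
time: 13.73
position: [0.5085, 0.3563, 0.1649]
tcp_rot: [-1.559, 0.228, -0.228]
ft_force: [0.3, -1.1, -3.3]
opening: 0.178
```

```bash
python3 - <<'E'
from h import *
go(*(JACK+.109*FY),.165,4.85)
E
```

```text
t 13.73 pos [0.5085 0.3563 0.1649] zang 73.33 ydown 1.0000 q6 -0.86 open 0.178 F [ 0.3 -1.1 -3.3]
  shift cm [ 15.52  -0.   -31.96] spin 68.47624118387432
```

Request:
arm_command:
  commands:
    - [[1.0, 0, -2.0], 0]
    - [[1.7, 0, -3.5], 0]
    - [[1.7, 0, -3.5], 0]
    - [[1.7, 0, -3.5], 0]
    - [[1.7, 0, -3.5], 0]
    - [[1.7, 0, -3.5], 0]
    - [[1.7, 0, -3.5], 0]
    - [[1.7, 0, -3.5], 0]
    - [[1.6, 0, -3.3], 0]
    - [[1.0, 0, -2.1], 0]

```text
time: 14.57
position: [0.5645, 0.0031, 0.1629]
tcp_rot: [-1.56, 0.233, -0.227]
ft_force: [0.3, -0.2, -2.9]
opening: 0.178
```

Request:
arm_command:
  commands:
    - [[0, 0, 0], 5]
    - [[0, 0, 0], 7.1]
    - [[0, 0, 0], 7.1]
    - [[0, 0, 0], 7.1]
    - [[0, 0, 0], 7.1]
    - [[0, 0, 0], 7.1]
    - [[0, 0, 0], 7.1]
    - [[0, 0, 0], 7.1]
    - [[0, 0, 0], 7.1]
    - [[0, 0, 0], 6.7]

```text
time: 15.4
position: [0.564, 0.0067, 0.1626]
tcp_rot: [-1.248, 1.155, -1.148]
ft_force: [-0.0, 0.6, -2.5]
opening: 0.176
```

```bash
python3 - <<'E'
from h import *
np.set_printoptions(precision=4,suppress=True)
go(*(JACK+.109*FY),.110,4.85)
for n in("top","side"): cv2.imwrite(f"pics/{n}4.png",ctrl.get_image(n))
st=ctrl.get_state();o=st["position"][:2]
T=cv2.imread("pics/top4.png");h=cv2.cvtColor(T,cv2.COLOR_BGR2HSV);m=((h[...,2]>110)&(h[...,1]<45)).astype(np.uint8)
c=blob(T,(300,186,325,206),m);X=plane("top",c[:,0],st["position"][2]-.0115)[:,:2]-o
a=X@FY;b=X@FX;print("end along",a.max(),[(b[(a>l)&(a<l+.01)].min().round(4),b[(a>l)&(a<l+.01)].max().round(4)) for l in(.09,.1,.11)])
S=cv2.imread("pics/side4.png");h=cv2.cvtColor(S,cv2.COLOR_BGR2HSV);m=((h[...,2]>110)&(h[...,1]<45)).astype(np.uint8)
E=[*(o+.131*FY),st["position"][2]-.0115];p=proj("side",[E])[0];print("pred end side",p)
cv2.imwrite("pics/c5.png",cv2.resize(S[160:270,240:370],None,fx=5,fy=5,interpolation=cv2.INTER_CUBIC))
E
```

```text
t 15.40 pos [0.564  0.0067 0.1626] zang 4.48 ydown 1.0000 q6 -0.28 open 0.176 F [-0.   0.6 -2.5]
  shift cm [0.12 5.26 0.16] spin -0.3706072640324578
end along 0.13085282351068447 [(np.float64(-0.0018), np.float64(0.008)), (np.float64(-0.0088), np.float64(0.0089)), (np.float64(-0.0081), np.float64(0.0074))]
pred end side [290.7477 216.8532]
```

View pics/c5.png

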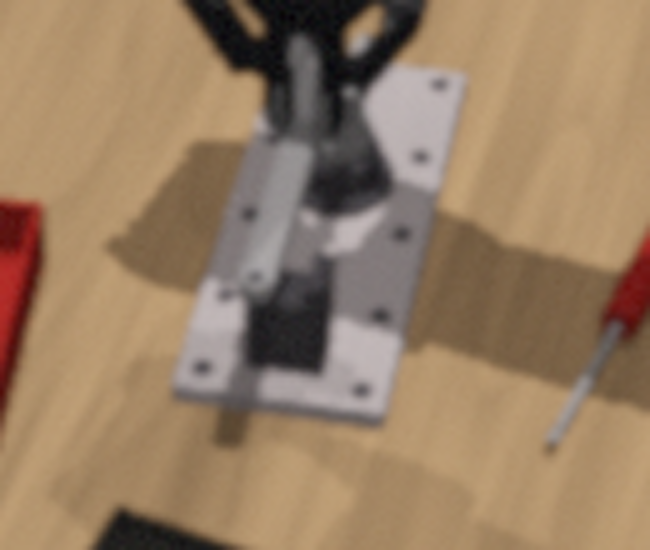

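The handle end and its sideways position match prediction, and the spanner is level above the rest. I descend clear of the cheeks.

Request:
arm_command:
  commands:
    - [[0.1, 0.8, 0.1], -0.3]
    - [[0, 1.4, 0.1], 0]
    - [[0, 1.6, 0], 0]
    - [[0, 1.3, 0], 0]
    - [[0, 0.9, 0], 0]
    - [[0, 0.6, 0], 0]
    - [[0, 0.4, 0], 0]
    - [[0, 0.2, 0], 0]
    - [[0, 0, 0], 0]
    - [[0, 0, 0], 0]

```text
time: 16.33
position: [0.5682, 0.0055, 0.0939]
tcp_rot: [-1.25, 1.142, -1.144]
ft_force: [-0.1, 0.1, -2.5]
opening: 0.178
```

```bash
python3 - <<'E'
from h import *
go(*(JACK+.059*FY),.0895,4.85)
E
```

```text
t 16.33 pos [0.5682 0.0055 0.0939] zang 5.14 ydown 1.0000 q6 -0.29 open 0.178 F [-0.1  0.1 -2.5]
  shift cm [ 4.97  0.44 -0.3 ] spin 0.2946774512555521
```

Request:
arm_command:
  commands:
    - [[0, 0, -0.1], 0.3]
    - [[0, 0, -0.1], 0]
    - [[0, 0, -0.1], 0]
    - [[0, 0.1, 0], 0]
    - [[0, 0.1, 0], 0]
    - [[0, 0.1, 0], 0]
    - [[0, 0, 0], 0]
    - [[0, 0, 0], 0]
    - [[0, 0, 0], 0]
    - [[0, 0, 0], 0]

```text
time: 17.17
position: [0.5647, 0.0054, 0.0903]
tcp_rot: [-1.248, 1.147, -1.147]
ft_force: [-0.5, -0.6, -2.8]
opening: 0.177
```

```bash
python3 - <<'E'
from h import *
go(*(JACK+.059*FY),.0895,4.85)
E
```

```text
t 17.17 pos [0.5647 0.0054 0.0903] zang 4.83 ydown 1.0000 q6 -0.29 open 0.177 F [-0.5 -0.6 -2.8]
  shift cm [4.98 0.08 0.08] spin -0.01738969460956241
```

Request:
arm_command:
  commands:
    - [[0.2, 0, 0.05], 0]
    - [[0.3, 0, 0], 0]
    - [[0.3, 0, 0], 0]
    - [[0.3, 0, 0], 0]
    - [[0.3, 0, 0], 0]
    - [[0.3, 0, 0], 0]
    - [[0.2, 0, 0], 0]
    - [[0.1, 0, 0], 0]
    - [[0, 0, 0], 0]
    - [[0, 0, 0], 0]

```text
time: 18.0
position: [0.5669, -0.0145, 0.0903]
tcp_rot: [-1.248, 1.147, -1.147]
ft_force: [0.1, -0.0, -3.3]
opening: 0.178
```

```bash
python3 - <<'E'
from h import *
go(*(JACK+.059*FY),.0895,4.85)
E
```

```text
t 18.00 pos [ 0.5669 -0.0145  0.0903] zang 4.83 ydown 1.0000 q6 -0.32 open 0.178 F [ 0.1 -0.  -3.3]
  shift cm [2.98 0.08 0.03] spin -0.022432324769582124
```

Request:
arm_command:
  commands:
    - [[0.1, 0, 0], 0]
    - [[0.2, 0, 0], 0]
    - [[0.2, 0, 0], 0]
    - [[0.2, 0, 0], 0]
    - [[0.2, 0, 0], 0]
    - [[0.2, 0, 0], 0]
    - [[0.2, 0, 0], 0]
    - [[0.2, 0, 0], 0]
    - [[0, 0, 0], 0]
    - [[0, 0, 0], 0]

```text
time: 18.83
position: [0.5681, -0.0296, 0.0903]
tcp_rot: [-1.248, 1.147, -1.147]
ft_force: [-0.1, -0.3, -2.4]
opening: 0.179
```

```bash
python3 - <<'E'
from h import *
go(*(JACK+.059*FY),.0895,4.85)
E
```

```text
t 18.83 pos [ 0.5681 -0.0296  0.0903] zang 4.82 ydown 1.0000 q6 -0.35 open 0.179 F [-0.1 -0.3 -2.4]
  shift cm [1.47 0.08 0.03] spin -0.03226994951613449
```

No side force, so the jaw is on. I finish the slide.

Request:
arm_command:
  commands:
    - [[0.1, 0, 0], 0]
    - [[0.2, 0, 0], 0]
    - [[0.2, 0, 0], 0]
    - [[0.2, 0, 0], 0]
    - [[0.2, 0, 0], 0]
    - [[0.2, 0, 0], 0]
    - [[0.2, 0, 0], 0]
    - [[0.1, 0, 0], 0]
    - [[0, 0, 0], 0]
    - [[0, 0, 0], 0]

```text
time: 19.67
position: [0.5693, -0.0435, 0.0903]
tcp_rot: [-1.248, 1.147, -1.147]
ft_force: [-0.8, 0.8, -3.5]
opening: 0.178
```

```bash
python3 - <<'E'
from h import *
go(*(JACK+.059*FY),.0875,4.85)
E
```

```text
t 19.67 pos [ 0.5693 -0.0435  0.0903] zang 4.82 ydown 1.0000 q6 -0.37 open 0.178 F [-0.8  0.8 -3.5]
  shift cm [0.07 0.28 0.03] spin -0.0288278535984432
```

Request:
arm_command:
  commands:
    - [[0, 0.05, 0], 0]
    - [[0, 0.05, 0], 0]
    - [[0, 0.05, 0], 0]
    - [[0, 0.05, 0], 0]
    - [[0, 0.05, 0], 0]
    - [[0, 0, 0], 0]
    - [[0, 0, 0], 0]
    - [[0, 0, 0], 0]
    - [[0, 0, 0], 0]
    - [[0, 0, 0], 0]

```text
time: 20.5
position: [0.5694, -0.0434, 0.0879]
tcp_rot: [-1.248, 1.147, -1.147]
ft_force: [0.1, 0.2, -2.8]
opening: 0.176
```

Request:
arm_command:
  commands:
    - [[0, 0, 0], 0]
    - [[0, 0, 0], 0]
    - [[0, 0, 0], 0]
    - [[0, 0, 0], 0]
    - [[0, 0, 0], 0]
    - [[0, 0, 0], 0]
    - [[0, 0, 0], 0]
    - [[0, 0, 0], 0]
    - [[0, 0, 0], 0]
    - [[0, 0, 0], 0]
  claw: 0

```text
time: 21.33
position: [0.5693, -0.0434, 0.0878]
tcp_rot: [-1.248, 1.147, -1.147]
ft_force: [0.1, 0.3, 0.1]
opening: 0.501
```

Request:
arm_command:
  commands:
    - [[0, -0.3, 0], 0]
    - [[0, -0.6, 0], 0]
    - [[0, -1.2, 0], 0]
    - [[0, -1.5, 0], 0]
    - [[0, -1.5, 0], 0]
    - [[0, -1.5, 0], 0]
    - [[0, -1.2, 0], 0]
    - [[0, -0.5, 0], 0]
    - [[0, 0, 0], 0]
    - [[0, 0, 0], 0]

```text
time: 22.17
position: [0.5693, -0.0434, 0.1708]
tcp_rot: [-1.248, 1.147, -1.147]
ft_force: [-0.2, 0.0, -0.8]
opening: 0.499
```

```bash
python3 - <<'E'
from h import *
np.set_printoptions(precision=4,suppress=True)
for n in("top","side"): cv2.imwrite(f"pics/{n}5.png",ctrl.get_image(n))
go(*(JACK+.059*FY),.0875,4.85)
T=cv2.imread("pics/top5.png")[150:250,320:460];S=cv2.imread("pics/side5.png")[130:250,250:370]
f=lambda i:cv2.resize(i,(400,int(i.shape[0]*400/i.shape[1])),interpolation=cv2.INTER_CUBIC)
a,b=f(T),f(S);o=np.zeros((max(len(a),len(b)),800,3),np.uint8);o[:len(a),:400]=a;o[:len(b),400:]=b;cv2.imwrite("pics/c6.png",o)
E
```

```text
t 22.27 pos [ 0.5687 -0.0432  0.1698] zang 4.83 ydown 1.0000 q6 -0.37 open 0.500 F [-0.  -0.5  0.1]
  shift cm [0.11 8.23 0.11] spin -0.01902934990380345
```

View pics/c6.png

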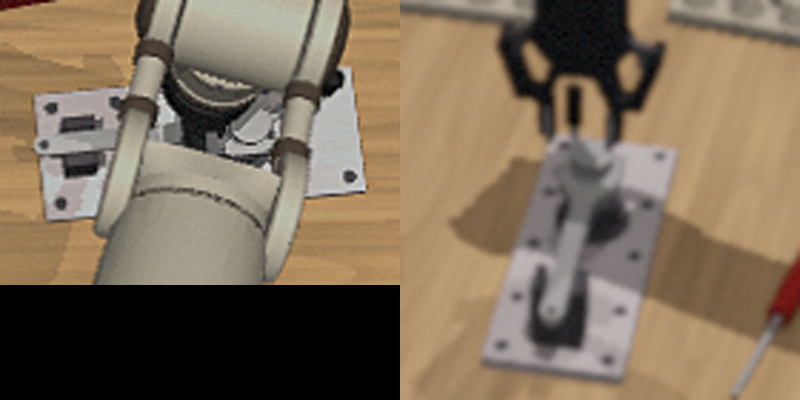

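The spanner sits on the flats under the cap with its handle between the cheeks, and the fingers are clear. I now go above the knob.

```bash
python3 - <<'E'
from h import *
go(.6121,-.1797,.165,26)
E
```

```text
t 22.27 pos [ 0.5687 -0.0432  0.1698] zang 4.83 ydown 1.0000 q6 -0.37 open 0.500 F [-0.  -0.5  0.1]
  shift cm [13.96  0.46  3.18] spin -21.16902934990381
```

Request:
arm_command:
  commands:
    - [[1.5, 0, 0.3], 0]
    - [[2.2, 0, 0.5], 0]
    - [[2.2, 0, 0.5], 0]
    - [[2.2, 0, 0.5], 0]
    - [[2.2, 0, 0.5], 0]
    - [[2.2, 0, 0.5], 0]
    - [[1.5, 0, 0.4], 0]
    - [[0, 0, 0], -7.1]
    - [[0, 0, 0], -7.1]
    - [[0, 0, 0], -7.0]
  claw: -0.3

```text
time: 23.1
position: [0.6126, -0.1815, 0.1696]
tcp_rot: [-1.393, 0.866, -0.863]
ft_force: [-0.3, 0.8, -0.4]
opening: 0.35
```

```bash
python3 - <<'E'
from h import *
for n in("top","side"): cv2.imwrite(f"pics/{n}6.png",ctrl.get_image(n))
go(.6121,-.1797,.092,26)
T=cv2.imread("pics/top6.png")[140:240,340:480];S=cv2.imread("pics/side6.png")[100:220,250:370]
f=lambda i:cv2.resize(i,(400,int(i.shape[0]*400/i.shape[1])),interpolation=cv2.INTER_CUBIC)
a,b=f(T),f(S);o=np.zeros((max(len(a),len(b)),800,3),np.uint8);o[:len(a),:400]=a;o[:len(b),400:]=b;cv2.imwrite("pics/c7.png",o)
E
```

```text
t 23.20 pos [ 0.6126 -0.1811  0.1697] zang 26.02 ydown 1.0000 q6 -0.93 open 0.347 F [-0.2 -0.1  0.1]
  shift cm [-0.14  7.77  0.02] spin 0.01701812099223332
```

View pics/c7.png

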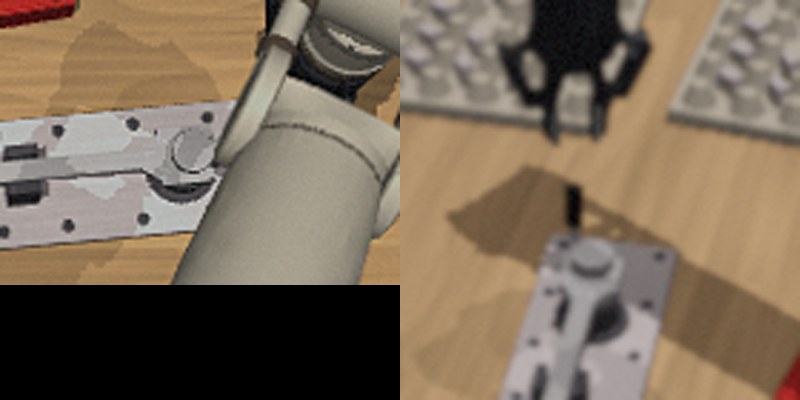

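The spanner is seated around the screw in both views, handle in the rest. The knob is unmoved at side pixel (302,156), below the fingers. I descend around it.

Request:
arm_command:
  commands:
    - [[-0.1, 0.8, 0], 0]
    - [[0, 1.3, 0], 0]
    - [[0, 1.4, 0], 0]
    - [[0, 1.4, 0], 0]
    - [[0, 1.2, 0], 0]
    - [[0, 0.8, 0], 0]
    - [[0, 0.5, 0], 0]
    - [[0, 0.3, 0], 0]
    - [[0, 0, 0], 0]
    - [[0, 0, 0], 0]

```text
time: 24.03
position: [0.613, -0.1795, 0.0943]
tcp_rot: [-1.39, 0.868, -0.869]
ft_force: [-0.1, -0.2, 0.1]
opening: 0.353
```

```bash
python3 - <<'E'
from h import *
go(.6121,-.1797,.092,26)
s=ctrl.get_state();R=rot(s["tcp_rot"]);p=s["position"][:2]-JACK;print(R[:,2],np.hypot(*p),np.degrees(np.arctan2(p[1],p[0])))
E
```

```text
t 24.03 pos [ 0.613  -0.1795  0.0943] zang 26.03 ydown 1.0000 q6 -0.93 open 0.353 F [-0.1 -0.2  0.1]
  shift cm [-0.02  0.23 -0.09] spin 0.028052381247988478
[8.98579148e-01 4.38811071e-01 5.99198891e-04] 0.08555313162413954 -63.43568239412992
```

Request:
arm_command:
  commands:
    - [[0, 0, -0.45], 3]
    - [[0, 0, -0.45], 3]
    - [[-0.02, 0, -0.45], 3]
    - [[-0.01, 0, -0.45], 3]
    - [[-0.02, 0, -0.45], 3]
    - [[-0.01, 0, -0.45], 3]
    - [[-0.02, 0, -0.45], 3]
    - [[-0.01, 0, -0.45], 3]
    - [[-0.02, 0, -0.45], 3]
    - [[-0.01, 0, -0.45], 3]

```text
time: 24.87
position: [0.5713, -0.1887, 0.0953]
tcp_rot: [-1.171, 1.256, -1.267]
ft_force: [7.5, -2.7, -5.1]
opening: 0.351
```

```bash
cat >> h.py <<'E'
def lev():
    s=ctrl.get_state();R=rot(s["tcp_rot"]);p=s["position"][:2]-JACK;print("t %.2f r %.4f ang %.1f tcp-tangent angle err %.1f F %s z %.4f"%(s["time"],np.hypot(*p),np.degrees(np.arctan2(p[1],p[0])),np.degrees(np.arctan2(R[1,2],R[0,2]))-90-np.degrees(np.arctan2(p[1],p[0])),np.round(R.T@s["ft_force"],1),s["position"][2]))
E
python3 -c "
from h import *
lev()"
```

```text
t 24.87 r 0.0858 ang -92.3 tcp-tangent angle err -1.8 F [2.1 5.1 7.7] z 0.0953
```

About 7.7 N at the knob: the nut is turning. I continue.

Request:
arm_command:
  commands:
    - [[-0.01, 0, -0.45], 3]
    - [[-0.02, 0, -0.45], 3]
    - [[-0.01, 0, -0.45], 3]
    - [[-0.02, 0, -0.45], 3]
    - [[-0.01, 0, -0.45], 3]
    - [[-0.02, 0, -0.45], 3]
    - [[-0.01, 0, -0.45], 3]
    - [[-0.02, 0, -0.4], 3]
    - [[-0.01, 0, -0.3], 2]
    - [[0, 0, -0.2], 1]

```text
time: 25.7
position: [0.5327, -0.1778, 0.0954]
tcp_rot: [-0.899, 1.589, -1.603]
ft_force: [4.3, -6.6, -4.1]
opening: 0.353
```

```bash
python3 -c "
from h import *
lev()"
```

```text
t 25.70 r 0.0858 ang -119.3 tcp-tangent angle err -1.8 F [3.4 4.2 7.1] z 0.0954
```

Request:
arm_command:
  commands:
    - [[0, 0, -0.2], 1.3]
    - [[-0.01, 0, -0.2], 1.3]
    - [[0, 0, -0.2], 1.3]
    - [[-0.01, 0, -0.2], 1.3]
    - [[0, 0, -0.2], 1.3]
    - [[0, 0, -0.2], 1.3]
    - [[0, 0, 0], 0]
    - [[0, 0, 0], 0]
    - [[0, 0, 0], 0]
    - [[0, 0, 0], 0]

```text
time: 26.53
position: [0.5226, -0.1711, 0.0955]
tcp_rot: [-0.807, 1.681, -1.694]
ft_force: [2.7, -7.8, -3.4]
opening: 0.352
```

```bash
python3 -c "
from h import *
lev()"
```

```text
t 26.53 r 0.0857 ang -127.4 tcp-tangent angle err -1.4 F [4.3 3.5 7. ] z 0.0955
```

Still about 7 N, so it is not at the stop. I continue in small steps.

Request:
arm_command:
  commands:
    - [[0, 0, -0.12], 0.8]
    - [[0, 0, -0.12], 0.8]
    - [[0, 0, -0.12], 0.8]
    - [[0, 0, -0.12], 0.8]
    - [[0, 0, -0.12], 0.8]
    - [[0, 0, 0], 0]
    - [[0, 0, 0], 0]
    - [[0, 0, 0], 0]
    - [[0, 0, 0], 0]
    - [[0, 0, 0], 0]

```text
time: 27.37
position: [0.5186, -0.1676, 0.0955]
tcp_rot: [-0.755, 1.726, -1.741]
ft_force: [4.3, -8.9, -5.4]
opening: 0.352
```

```bash
python3 -c "
from h import *
lev()"
```

```text
t 27.37 r 0.0856 ang -131.0 tcp-tangent angle err -1.8 F [3.6 5.5 9.2] z 0.0955
```

Request:
arm_command:
  commands:
    - [[0, 0, -0.05], 0.3]
    - [[0, 0, -0.05], 0.3]
    - [[0, 0, -0.05], 0.3]
    - [[0, 0, -0.05], 0.3]
    - [[0, 0, 0], 0]
    - [[0, 0, 0], 0]
    - [[0, 0, 0], 0]
    - [[0, 0, 0], 0]
    - [[0, 0, 0], 0]
    - [[0, 0, 0], 0]

```text
time: 28.2
position: [0.5178, -0.1667, 0.0957]
tcp_rot: [-0.737, 1.738, -1.756]
ft_force: [7.6, -9.5, -7.9]
opening: 0.352
```

```bash
python3 -c "
from h import *
lev()"
```

```text
t 28.20 r 0.0854 ang -131.7 tcp-tangent angle err -2.3 F [ 1.6  8.  11.9] z 0.0957
```

Request:
arm_command:
  commands:
    - [[0, 0, -0.05], 0]
    - [[0, 0, -0.05], 0]
    - [[0, 0, -0.05], 0]
    - [[0, 0, 0], 0]
    - [[0, 0, 0], 0]
    - [[0, 0, 0], 0]
    - [[0, 0, 0], 0]
    - [[0, 0, 0], 0]
    - [[0, 0, 0], 0]
    - [[0, 0, 0], 0]

```text
time: 29.03
position: [0.5171, -0.1662, 0.0958]
tcp_rot: [-0.737, 1.736, -1.758]
ft_force: [8.5, -11.1, -9.0]
opening: 0.35
```

```bash
python3 -c "
from h import *
lev()"
```

```text
t 29.03 r 0.0855 ang -132.3 tcp-tangent angle err -1.7 F [ 2.1  9.2 13.8] z 0.0958
```

13.8 N with almost no motion: tight against the stop. I back the pad off 6 mm and rise.

Request:
arm_command:
  commands:
    - [[0, 0, 0.3], 0]
    - [[0, 0, 0.3], 0]
    - [[0, 0, 0.2], 0]
    - [[0, -0.4, 0], 0]
    - [[0, -1.0, 0], 0]
    - [[0, -1.6, 0], 0]
    - [[0, -1.8, 0], 0]
    - [[0, -1.8, 0], 0]
    - [[0, -1.2, 0], 0]
    - [[0, -0.5, 0], 0]

```text
time: 29.87
position: [0.5207, -0.1681, 0.1799]
tcp_rot: [-0.74, 1.744, -1.75]
ft_force: [0.7, -0.2, 1.2]
opening: 0.349
```

```bash
python3 - <<'E'
from h import *
lev()
go(*(JACK+.059*FY),.175,4.85)
E
```

```text
t 29.87 r 0.0846 ang -129.7 tcp-tangent angle err -4.3 F [-0.4 -1.2  0.6] z 0.1799
t 29.87 pos [ 0.5207 -0.1681  0.1799] zang -43.95 ydown 1.0000 q6 0.23 open 0.349 F [ 0.7 -0.2  1.2]
  shift cm [-12.33   0.48  -5.07] spin -48.797859144722224
```

```bash
python3 - <<'E'
from h import *
for n in("top","side"): cv2.imwrite(f"pics/{n}7.png",ctrl.get_image(n))
T=cv2.imread("pics/top7.png")[140:240,320:460];S=cv2.imread("pics/side7.png")[110:250,250:390]
f=lambda i:cv2.resize(i,(400,int(i.shape[0]*400/i.shape[1])),interpolation=cv2.INTER_CUBIC)
a,b=f(T),f(S);o=np.zeros((max(len(a),len(b)),800,3),np.uint8);o[:len(a),:400]=a;o[:len(b),400:]=b;cv2.imwrite("pics/c8.png",o)
for x in(-.11,0,.08): print(x,proj("top",[[*(JACK+(.08-x)*FY),.076]])-[320,140],proj("side",[[*(JACK+(.08-x)*FY),.076]])-[250,110])
E
```

```text
-0.11 [[11.76686895 60.86194311]] [[ 44.46171596 114.30735843]]
0 [[54.84472926 56.7374878 ]] [[52.15420966 87.46966904]]
0.08 [[85.95702525 53.80201213]] [[57.29720872 69.55201476]]
```

View pics/c8.png

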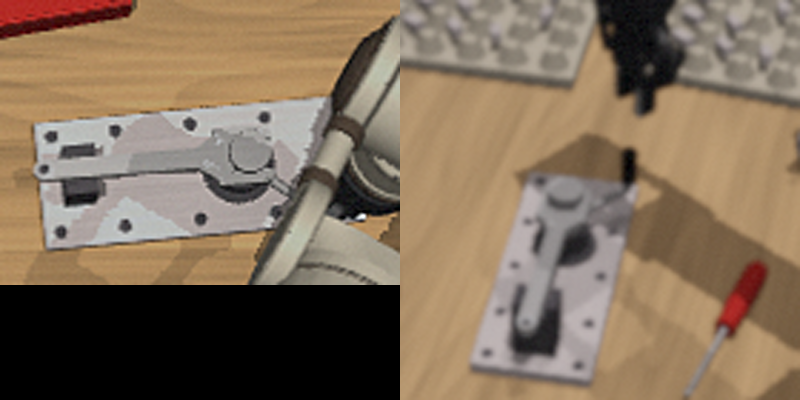

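The spanner is still seated with its handle in the rest, turned about 1.3° clockwise within its play. The lever now points to the far −x side, knob at side pixel (330,163). I return to the handle.

```bash
python3 - <<'E'
from h import *
k=plane("side",[(329.8,163.5)],.1)[0][:2]-JACK;print("knob r",np.hypot(*k),"fixture cw deg",-np.degrees(np.arctan2(k@FY,k@FX)))
go(*(JACK+.059*FY+.0012*FX),.175,3.5)
E
```

```text
knob r 0.08027928584046166 fixture cw deg 134.83602675705535
t 29.97 pos [ 0.5201 -0.1679  0.1781] zang -43.96 ydown 1.0000 q6 0.23 open 0.347 F [-0.1 -0.2 -0.7]
  shift cm [-12.44   0.31  -4.94] spin -47.45827832589356
```

Request:
arm_command:
  commands:
    - [[-0.8, 0, -0.3], 0]
    - [[-1.4, 0, -0.6], 0]
    - [[-1.7, 0, -0.7], 0]
    - [[-1.7, 0, -0.7], 0]
    - [[-1.7, 0, -0.7], 0]
    - [[-1.7, 0, -0.7], 0]
    - [[-1.6, 0, -0.7], 0]
    - [[-1.2, 0, -0.5], 0]
    - [[-0.5, 0, -0.3], 0]
    - [[0, 0, 0], 0]
  claw: 0

```text
time: 30.8
position: [0.5673, -0.0418, 0.1759]
tcp_rot: [-0.745, 1.748, -1.746]
ft_force: [0.6, 0.1, 0.7]
opening: 0.498
```

Request:
arm_command:
  commands:
    - [[0, 0, 0], -7]
    - [[0, 0, 0], -7]
    - [[0, 0, 0], -7]
    - [[0, 0, 0], -7]
    - [[0, 0, 0], -7]
    - [[0, 0, 0], -7]
    - [[0, 0, 0], -5.4]
    - [[0, 0, 0], 0]
    - [[0, 0, 0], 0]
    - [[0, 0, 0], 0]

```text
time: 31.63
position: [0.5674, -0.0436, 0.1766]
tcp_rot: [-1.236, 1.167, -1.167]
ft_force: [0.7, 0.4, -0.1]
opening: 0.498
```

```bash
python3 - <<'E'
from h import *
go(*(JACK+.059*FY+.0012*FX),.0885,3.5)
E
```

```text
t 31.63 pos [ 0.5674 -0.0436  0.1766] zang 3.26 ydown 1.0000 q6 -0.35 open 0.498 F [ 0.7  0.4 -0.1]
  shift cm [0.07 8.81 0.35] spin -0.24063054184871646
```

Request:
arm_command:
  commands:
    - [[0, 0.8, 0.1], 0]
    - [[0, 1.4, 0.1], 0]
    - [[0.1, 1.5, 0.1], 0]
    - [[0, 1.5, 0], 0]
    - [[0, 1.3, 0], 0]
    - [[0, 0.9, 0], 0]
    - [[0, 0.6, 0], 0]
    - [[0, 0.4, 0], 0]
    - [[0, 0.2, 0], 0]
    - [[0, 0.1, 0], 0]

```text
time: 32.47
position: [0.5709, -0.0441, 0.09]
tcp_rot: [-1.237, 1.165, -1.165]
ft_force: [-0.0, -0.5, -0.2]
opening: 0.501
```

Request:
arm_command:
  commands:
    - [[0, 0, 0], 0]
    - [[0, 0, 0], 0]
    - [[0, 0, 0], 0]
    - [[0, 0, 0], 0]
    - [[0, 0, 0], 0]
    - [[0, 0, 0], 0]
    - [[0, 0, 0], 0]
    - [[0, 0, 0], 0]
    - [[0, 0, 0], 0]
    - [[0, 0, 0], 0]
  claw: -1
  grip_force: 40

```text
time: 33.3
position: [0.5705, -0.0441, 0.0906]
tcp_rot: [-1.238, 1.165, -1.165]
ft_force: [-3.5, 0.4, 5.5]
opening: 0.19
```

```bash
python3 - <<'E'
from h import *
go(*(JACK+.109*FY),.0905,4.85)
E
```

```text
t 33.30 pos [ 0.5705 -0.0441  0.0906] zang 3.44 ydown 1.0000 q6 -0.35 open 0.190 F [-3.5  0.4  5.5]
  shift cm [-5.    0.01 -0.2 ] spin -1.4050667226742632
```

Gripped about 3 mm high with thin pad overlap. I open, lower and regrip.

Request:
arm_command:
  commands:
    - [[0, 0, 0], 0]
    - [[0, 0, 0], 0]
    - [[0, 0, 0], 0]
    - [[0, 0, 0], 0]
    - [[0, 0.1, 0], 0]
    - [[0, 0.1, 0], 0]
    - [[0, 0.1, 0], 0]
    - [[0, 0, 0], 0]
    - [[0, 0, 0], 0]
    - [[0, 0, 0], 0]
  claw: -0.1

```text
time: 34.13
position: [0.5706, -0.044, 0.0868]
tcp_rot: [-1.237, 1.165, -1.165]
ft_force: [-0.5, -0.2, -0.0]
opening: 0.451
```

Request:
arm_command:
  commands:
    - [[0, 0, 0], 0]
    - [[0, 0, 0], 0]
    - [[0, 0, 0], 0]
    - [[0, 0, 0], 0]
    - [[0, 0, 0], 0]
    - [[0, 0, 0], 0]
    - [[0, 0, 0], 0]
    - [[0, 0, 0], 0]
    - [[0, 0, 0], 0]
    - [[0, 0, 0], 0]
  claw: -1
  grip_force: 60

```text
time: 34.97
position: [0.5705, -0.044, 0.0871]
tcp_rot: [-1.237, 1.165, -1.165]
ft_force: [-3.7, -0.1, 6.1]
opening: 0.191
```

```bash
python3 - <<'E'
from h import *
go(*(JACK+.109*FY),.0905,4.85)
E
```

```text
t 34.97 pos [ 0.5705 -0.044   0.0871] zang 3.44 ydown 1.0000 q6 -0.35 open 0.191 F [-3.7 -0.1  6.1]
  shift cm [-4.98 -0.34 -0.2 ] spin -1.4084163122104343
```

Request:
arm_command:
  commands:
    - [[0, -0.1, 0], 0]
    - [[0, -0.1, 0], 0]
    - [[-0.1, 0, 0], 0]
    - [[-0.2, 0, 0], 0]
    - [[-0.2, 0, 0], 0]
    - [[-0.2, 0, 0], 0]
    - [[-0.2, 0, 0], 0]
    - [[-0.2, 0, 0], 0]
    - [[-0.1, 0, 0], 0]
    - [[0, 0, 0], 0]

```text
time: 35.8
position: [0.5697, -0.0318, 0.0885]
tcp_rot: [-1.237, 1.165, -1.165]
ft_force: [0.9, -0.7, -2.7]
opening: 0.188
```

```bash
python3 - <<'E'
from h import *
go(*(JACK+.109*FY),.0905,4.85);lev()
E
```

```text
t 35.80 pos [ 0.5697 -0.0318  0.0885] zang 3.43 ydown 1.0000 q6 -0.33 open 0.188 F [ 0.9 -0.7 -2.7]
  shift cm [-3.76 -0.19 -0.2 ] spin -1.419053574403435
t 35.80 r 0.0714 ang 94.0 tcp-tangent angle err -180.6 F [0.7 2.7 0.9] z 0.0885
```

Free, carrying the spanner's weight with no side force. I slide the rest of the way off.

Request:
arm_command:
  commands:
    - [[-0.2, 0, 0], 0]
    - [[-0.4, 0, 0], 0]
    - [[-0.5, 0, -0.02], 0]
    - [[-0.5, 0, -0.02], 0]
    - [[-0.5, 0, -0.02], 0]
    - [[-0.5, 0, -0.02], 0]
    - [[-0.5, 0, -0.02], 0]
    - [[-0.4, 0, 0], 0]
    - [[-0.3, 0, 0], 0]
    - [[0, 0, 0], 0]

```text
time: 36.63
position: [0.5665, 0.0066, 0.0888]
tcp_rot: [-1.237, 1.165, -1.164]
ft_force: [0.1, 0.2, -2.9]
opening: 0.186
```

```bash
python3 - <<'E'
from h import *
go(*(JACK+.109*FY),.165,4.85);lev()
E
```

```text
t 36.63 pos [0.5665 0.0066 0.0888] zang 3.47 ydown 1.0000 q6 -0.26 open 0.186 F [ 0.1  0.2 -2.9]
  shift cm [ 0.09 -7.62 -0.11] spin -1.3774567956880333
t 36.63 r 0.1099 ang 94.3 tcp-tangent angle err -180.8 F [-0.2  2.9  0.2] z 0.0888
```

Request:
arm_command:
  commands:
    - [[0, -0.5, 0], 0]
    - [[0, -1.2, 0], 0]
    - [[0, -1.6, 0], 0]
    - [[0, -1.6, 0], 0]
    - [[0, -1.4, 0], -7]
    - [[0, -0.8, 0], -7]
    - [[0, -0.5, 0], -7]
    - [[0, 0, 0], -7]
    - [[0, 0, 0], -7]
    - [[0, 0, 0], -7]

```text
time: 37.47
position: [0.5672, 0.0054, 0.1664]
tcp_rot: [-1.485, 0.602, -0.605]
ft_force: [0.6, 0.1, -2.9]
opening: 0.188
```

Request:
arm_command:
  commands:
    - [[0, 0, 0], -7]
    - [[0, 0, 0], -7]
    - [[0, 0, 0], -7]
    - [[0, 0, 0], -7]
    - [[0, 0, 0], 0]
    - [[0, 0, 0], 0]
    - [[0, 0, 0], 0]
    - [[0, 0, 0], 0]
    - [[0, 0, 0], 0]
    - [[0, 0, 0], 0]

```text
time: 38.3
position: [0.5666, 0.0058, 0.1649]
tcp_rot: [-1.559, 0.228, -0.228]
ft_force: [-0.3, -0.0, -2.9]
opening: 0.184
```

```bash
python3 - <<'E'
from h import *
go(.507,.352,.165,73.3)
E
```

```text
t 38.30 pos [0.5666 0.0058 0.1649] zang 73.38 ydown 1.0000 q6 -1.48 open 0.184 F [-0.3 -0.  -2.9]
  shift cm [-1.561e+01 -1.000e-02  3.147e+01] spin 0.0820469962541921
```

Request:
arm_command:
  commands:
    - [[-1.0, 0, 2.0], 0]
    - [[-1.7, 0, 3.4], 0]
    - [[-1.7, 0, 3.5], 0]
    - [[-1.7, 0, 3.5], 0]
    - [[-1.7, 0, 3.5], 0]
    - [[-1.7, 0, 3.5], 0]
    - [[-1.7, 0, 3.5], 0]
    - [[-1.7, 0, 3.5], 0]
    - [[-1.6, 0, 3.2], 0]
    - [[-1.0, 0, 2.0], 0]

```text
time: 39.13
position: [0.5068, 0.3564, 0.1648]
tcp_rot: [-1.558, 0.226, -0.225]
ft_force: [0.8, -0.4, -2.3]
opening: 0.186
```

Request:
arm_command:
  commands:
    - [[0, 1.5, 0], 0]
    - [[0, 2.3, 0], 0]
    - [[0, 2.5, 0], 0]
    - [[0, 2.5, 0], 0]
    - [[0, 2.0, 0], 0]
    - [[0, 1.2, 0], 0]
    - [[0, 0.6, 0], 0]
    - [[0, 0.4, 0], 0]
    - [[0, 0.2, 0], 0]
    - [[0, 0, 0], 0]

```text
time: 39.97
position: [0.5089, 0.3532, 0.0337]
tcp_rot: [-1.558, 0.226, -0.228]
ft_force: [-0.0, -0.2, -2.4]
opening: 0.186
```

```bash
python3 - <<'E'
from h import *
go(.507,.352,.0255,73.3)
E
```

```text
t 39.97 pos [0.5089 0.3532 0.0337] zang 73.42 ydown 1.0000 q6 -0.87 open 0.186 F [-0.  -0.2 -2.4]
  shift cm [-0.15  0.82 -0.17] spin 0.12366482206947182
```

Request:
arm_command:
  commands:
    - [[0, 0.2, 0], 0]
    - [[0, 0.2, 0], 0]
    - [[0, 0.2, 0], 0]
    - [[0, 0.1, 0], 0]
    - [[0, 0.1, 0], 0]
    - [[0, 0.05, 0], 0]
    - [[0, 0, 0], 0]
    - [[0, 0, 0], 0]
    - [[0, 0, 0], 0]
    - [[0, 0, 0], 0]

```text
time: 40.8
position: [0.5082, 0.353, 0.0252]
tcp_rot: [-1.559, 0.227, -0.227]
ft_force: [-2.9, -2.1, 5.2]
opening: 0.182
```

Request:
arm_command:
  commands:
    - [[0, 0, 0], 0]
    - [[0, 0, 0], 0]
    - [[0, 0, 0], 0]
    - [[0, 0, 0], 0]
    - [[0, 0, 0], 0]
    - [[0, 0, 0], 0]
    - [[0, 0, 0], 0]
    - [[0, 0, 0], 0]
    - [[0, 0, 0], 0]
    - [[0, 0, 0], 0]
  claw: -0.1

```text
time: 41.63
position: [0.5082, 0.353, 0.0243]
tcp_rot: [-1.559, 0.227, -0.227]
ft_force: [0.6, 0.0, 0.3]
opening: 0.45
```

Request:
arm_command:
  commands:
    - [[0, -0.5, 0], 0]
    - [[0, -1.5, 0], 0]
    - [[0, -2.0, 0], 0]
    - [[0, -2.5, 0], 0]
    - [[0, -2.5, 0], 0]
    - [[0, -2.5, 0], 0]
    - [[0, -2.0, 0], 0]
    - [[0, -1.5, 0], 0]
    - [[0, 0, 0], 0]
    - [[0, 0, 0], 0]

```text
time: 42.47
position: [0.5087, 0.3532, 0.1752]
tcp_rot: [-1.558, 0.225, -0.228]
ft_force: [-0.3, 0.7, -0.8]
opening: 0.449
```

Request:
arm_command:
  commands:
    - [[-1.5, 0, 0], 0]
    - [[-2.5, 0, 0], 0]
    - [[-3.0, 0, 0], 0]
    - [[-3.0, 0, 0], 0]
    - [[-3.0, 0, 0], 0]
    - [[-3.0, 0, 0], 0]
    - [[-2.0, 0, 0], 0]
    - [[0, 0, 0], 0]
    - [[0, 0, 0], 0]
    - [[0, 0, 0], 0]

```text
time: 43.3
position: [0.3358, 0.4038, 0.1733]
tcp_rot: [-1.56, 0.228, -0.227]
ft_force: [0.2, 0.2, -0.7]
opening: 0.449
```

```bash
python3 - <<'E'
from h import *
np.set_printoptions(precision=4,suppress=True)
go(.5,.35,.2)
for n in("top","side"): cv2.imwrite(f"pics/{n}8.png",ctrl.get_image(n))
T=cv2.imread("pics/top8.png")[90:310,190:540];S=cv2.imread("pics/side8.png")[120:380,180:430]
f=lambda i:cv2.resize(i,(400,int(i.shape[0]*400/i.shape[1])),interpolation=cv2.INTER_CUBIC)
a,b=f(T),f(S);o=np.zeros((max(len(a),len(b)),800,3),np.uint8);o[:len(a),:400]=a;o[:len(b),400:]=b;cv2.imwrite("pics/c9.png",o)
S=cv2.imread("pics/side8.png");h=cv2.cvtColor(S,cv2.COLOR_BGR2HSV);m=((h[...,2]>90)&(h[...,1]<50)).astype(np.uint8)
c=blob(S,(245,297,335,365),m);r=cv2.minAreaRect(plane("side",c[:,0],.014)[:,:2].astype(np.float32));print(r)
E
```

```text
t 43.30 pos [0.3358 0.4038 0.1733] zang 73.43 ydown 1.0000 q6 -0.63 open 0.449 F [ 0.2  0.2 -0.7]
  shift cm [17.27 -2.67 -0.48] spin None
((0.48736780881881714, 0.35979583859443665), (0.056078407913446426, 0.2098894566297531), 74.0841064453125)
```

View pics/c9.png

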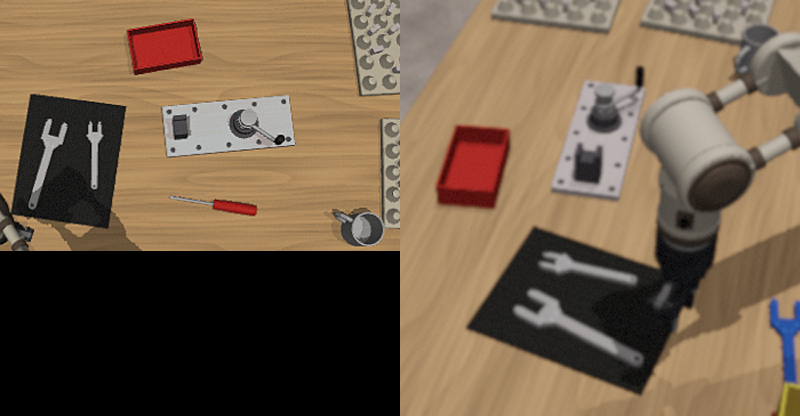

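The larger spanner lies flat on the mat and everything else is in its place. I check the lever angle (knob at top pixel ≈ (436,211)) and hand in.

```bash
python3 - <<'E'
from h import *
T=cv2.imread("pics/top8.png");m=(T.max(2)<45).astype(np.uint8)
c=blob(T,(425,200,448,222),m);u=c[:,0][c[:,0,0]>np.percentile(c[:,0,0],0)].mean(0)
for p in(u,(435.9,211.0)):
    k=plane("top",[p],.1)[0][:2]-JACK;print(p,"r",np.hypot(*k),"cw deg",-np.degrees(np.arctan2(k@FY,k@FX)))
s=ctrl.get_state();print(s["time"],s["ft_force"],np.abs(s["joint_velocities"]).max())
ctrl.close_job()
E
```

```text
[434.68421053 212.        ] r 0.08468395014159583 cw deg 132.5332794727198
(435.9, 211.0) r 0.08576427691414351 cw deg 129.91160199787922
43.4 [ 0.31872308 -0.1587865   0.04720244] 0.004155137695742243
the job is handed in; nothing more can be done
```

I put the larger spanner on the screw's flats with its handle in the rest and let go. Then I pushed the lever clockwise to the stop, slid the spanner off and laid it back on the mat. I handed the job in at 43.4 s; no verdict was reported.

**Nut:** the push force rose from about 7 N while turning to 13.8 N with almost no further motion, so the nut is against its stop. Afterwards the lever stood at about 130–132° in the top view. That is the 124° of a tight nut plus the screw turning roughly 0.1–0.15 rad within the spanner's play. One rough earlier reading from the side view gave 135°. The screw angle was only inferred this way, not measured directly. The highest reading would put it just under the 0.2 rad limit.

**Final state:** the spanner lies flat on the mat, with its outline centre at about (0.487, 0.360) m. The smaller spanner, bin, cup and screwdriver look unmoved in the last pictures. The gripper is clear of everything and reads about 0 N.

**What went wrong on the way:**
- **Rest contact:** my first standoff brought the fingertips down on the rest's cheeks at about 50 N. I lifted off, laid the spanner back on the mat and regripped 21 mm nearer the jaw.
- **Thin grip:** the first grip when removing the spanner was too high on the handle, so I regripped lower.

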